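# Change the display on the shop's hook

### The job

Take the small iron pot off the display hook and stand it upright in the middle of the round wooden trivet. Then hang the woven basket on the hook by its handle, so that it hangs level and free from the prong, and let go. Set both down without dropping them, and do not disturb the steamer, the bowl or the cup.

Things in the scene. Friction and masses are not known exactly. Their poses are not given: they have to be found in the camera images.
- pot: Small round dark iron pot, 94 mm across, 55 mm high to the rim, 150 mm to the top of its handle, about 0.4 kg; hangs on the hook at the start. Origin: centre of its underside; z points up out of it.
- pot_bar (a point): Middle of the pot's handle bar, 146 mm above its underside, 4 mm below the handle's top. Stiff handle in the y-z plane (z up): a square loop of strip 14 mm wide (x), 8 mm thick: level top bar along y, 56 mm long, and two upright sides reaching 50 mm below the top; 56 mm wide outside, 40 inside. Below it two arms splay to the rim. Pinch the sides from above (along y): a hook still fits under the bar.
- pot_foot (a point): Centre of the pot's underside, straight below the handle bar; the flat foot is 72 mm across; same axes.
- basket: Round woven basket of pale bamboo, 132 mm across, 70 mm high to the rim, 175 mm to the top of its handle, about 0.25 kg, empty; stands on the table at the start. Origin: centre of its underside; z points up out of it.
- basket_bar (a point): Middle of the basket's handle bar, 171 mm above its underside, 4 mm below the handle's top. Stiff handle in the y-z plane (z up): a square loop of strip 14 mm wide (x), 8 mm thick: level top bar along y, 56 mm long, and two upright sides reaching 50 mm below the top; 56 mm wide outside, 40 inside. Below it two arms splay to the rim. Pinch the sides from above (along y): a hook still fits under the bar.
- hook_seat (a point): Where a handle should rest: middle of the upper face of the hook's level prong, 235 mm above the table. The prong is a steel strip along x, 12 mm wide, 8 mm thick. Its upturned tip lies 30 to 36 mm towards -x and stands 18 mm above the upper face. x points from tip to post, z up. Handles go on and come off over the tip, on the -x side, which roughly faces the robot.
- stand: The hook stand, fixed to the table: dark wooden foot plate 210 x 110 x 12 mm, a round steel post 18 mm thick, 105 mm on the +x side of the origin, as high as the prong (235 mm), and the prong. Only the prong's tip (253 mm) stands higher. Origin on the table straight below hook_seat; same axes.
- trivet_top (a point): Centre of the upper face of the round flat wooden trivet, 164 mm across and 14 mm high, fixed to the table.
- steamer: Bystander: round bamboo steamer with a lid, 180 mm across, 90 mm high; origin at the centre of its underside. Leave alone.
- bowl: Bystander: ceramic bowl, 130 mm across, 60 mm high; origin at the centre of its underside. Leave alone.
- cup: Bystander: white ceramic cup without handle, 74 mm across, 60 mm high; origin at the centre of its underside. Leave alone.
Mind the look-alikes: they are no part of the job. What is meant by the part that bears trivet_top is not grey, and is the larger of those in its own colour.

How it is judged:
On the way, in this order (a step that is already met when the one before it is completed fails the run):
1. the pot stands upright in the middle of the trivet, released (horizontal distance between pot_foot and trivet_top below 0.035 m and z of pot_foot in the frame of trivet_top between -0.004 and 0.005 m and angle between pot_foot's own z axis and vertical below 0.1 rad and contact force between pot and the fingers below 0.1 N and linear speed of pot below 0.03 m/s and angular speed of pot below 0.3 rad/s), for 0.2 s.
2. the basket hangs by its handle from the hook's prong, released (x of basket_bar in the frame of hook_seat between -0.035 and 0.035 m and y of basket_bar in the frame of hook_seat between -0.022 and 0.022 m and z of basket_bar in the frame of hook_seat between -0.003 and 0.011 m and angle between basket_bar's own z axis and vertical below 0.2 rad and contact force between basket and stand above 0.8 N and contact force between basket and the fingers below 0.1 N and linear speed of basket below 0.03 m/s and angular speed of basket below 0.3 rad/s), for 0.2 s.
At the end, for the whole second after the job is handed in: Pot released, at rest, upright within 0.1 rad on the trivet, centre within 35 mm of its centre; basket released, at rest, hanging by its handle bar on the prong between tip and post (within 35 mm of the seat along it, 22 mm across), tilted under 0.2 rad (all of step 1 and all of step 2); the robot touches nothing.
It fails at once if the pot is dropped (falls more than about 13 mm) (contact force between pot and anything else below 0.02 N and linear speed of pot above 0.5 m/s).
It fails at once if the basket is dropped (falls more than about 13 mm) (contact force between basket and anything else below 0.02 N and linear speed of basket above 0.5 m/s).
It fails at once if the steamer is moved more than 30 mm (distance of steamer from where it was at the start of the episode above 0.03 m).
It fails at once if the bowl is moved more than 30 mm (distance of bowl from where it was at the start of the episode above 0.03 m).
It fails at once if the cup is moved more than 30 mm (distance of cup from where it was at the start of the episode above 0.03 m).
It also fails if it takes over 58 s, if anything falls off the work surface, if the arm or the gripper's body presses on something with over 40 N, if the wrist force passes 120 N, or if a joint passes its speed limit or range.

### The arm

A 6-joint arm with a two-finger parallel gripper is mounted at the origin on the work surface. World frame = base frame: x ahead of the robot, y to its left, z up, the work surface at z = 0. Lengths are in m, angles in rad, forces in N, time in s.
With the tool pointing down it reaches from about 0.25 to 0.725 m from the base axis. Payload 4 kg.
Tool frame: the origin (TCP) lies on the centre line of the jaws, within the pads' length; the fingertips stand 11 mm ahead of it and the grasp point (between the pads) lies 8 mm behind it (bot.nose_length is the distance from the TCP to the fingertips, in m); z points along the fingers, y is the direction in which the jaws open and shut (so a half turn about z gives the same grasp; the last joint's range is limited). The gripper opens to 85 mm and grips with 20 to 120 N. Pads are 22 mm wide; open, the fingers measure 114 mm over their backs; the gripper's body (76 mm by 85 mm) begins 54 mm behind the grasp point. The pads swing forward as they close: fully open they stand 13 mm farther back than shut.
Start: joints at [1.202, 0.241, 0.005, 1.335, 0, 1.571], TCP at [0.18, 0.466, 0.242] pointing down, gripper open.
Joint ranges: [-2.72, 2.72], [-1.05, 1.87], [-1.09, 1.28], [-1.99, 2.15], [-1.42, 1.44], [-3.14, 3.14]. Speed limits (rad/s): [2.79, 2.79, 3.14, 3.14, 3.14, 3.14].

### API

Orientations are given as a unit quaternion [x, y, z, w].
In Python, from workcell import bot gives the robot as it stands.
- The arm moves only by the tool play_rows, never from a script. Its argument "plan" is one flat list of numbers, 6 for each row, row after row: the shift along the tool's x, y, z in mm, then the turn, a rotation vector about the tool's x, y, z in rad. A call has 1 to 20 rows; each row shifts and turns the commanded pose from where the row before left it, along the tool's axes as they then stand; what a row does not reach is not made up. A row lasts 1/8 s, in which the tool goes at most 62.5 mm and 10.7 degrees, less where a joint would pass 70% of its speed; a pose out of reach is approached as far as the arm can. A call with a gripper value outside its range is refused whole. "hand" is the opening in per cent of the stroke, from 0 (shut) to 100 (fully open), set as the call begins (left out, the last holds). The fingers move at their own pace and stop on an object; the grip force is fixed at half the most. Time passes only in rows, so rows that do not move let the fingers close. It gives the time, the measured TCP pose, the force and the opening at its end, in the units of the state.
- bot.get_obs(): the state, without advancing time (a new reading comes with each control period).
- bot.camera(name): name is "scene" or "top" or "wrist"; returns a dict with "frame" (400x640x3 uint8, blue, green, red), "range_z" (400x640 float32, m along the optical axis (not along the pixel's ray), 0 where there is no reading), "K" (3x3 intrinsics, pixels), "cam_to_world" (4x4, takes a point from camera to world coordinates). Camera axes: x right, y down, z forward; pixel columns grow to the right and rows downward; lengths in m; the calibration is good to about 2 mm. The wrist camera is an equidistant fisheye: a pixel r from the principal point sees the ray r / f radians off the axis. A picture is of the moment at which its call begins.
- bot.job_done(): hands the job in, once; it reports no verdict.
Trained networks look in the newest picture that a camera, given by its name, has taken for a name from the list of things; names that differ only in an ending like _2 or _b are one class to them, and where a whole thing is asked for, a point or a joint stands for the part that bears it (a point fixed in the world has none). Each returns a list of dicts, best first, with "p" (0 to 1); they miss things now and then, are a little off and sometimes report something else, mostly with a low value. They report only what shows in the picture. A call takes as long as a camera call. They do not tell look-alikes from the thing itself.
- bot.outline_of(query, camera): "mask" (400x640 bool, what is visible of it) and "point" ([row, column] in pixels, amid what is visible of it).
The state is a dict: "clock": time; "joint_pos": joint angles; "joint_vel": joint speeds; "tau": joint torques, N m; "eef_pos": TCP position; "tool_rot": TCP orientation; "ft_force": force on the tool from outside, world axes, zero at the start; "ft_torque": the same for the moment, N m; "grip_width": finger opening in m.
Only numpy, scipy, OpenCV 4.12 (cv2) and the standard library are available. Lean on these libraries where they do the work, as an engineer would, in place of code of your own. Each camera call takes 0.05 s, during which the arm holds its last target.

## Working session

There is one attempt and no reset: what is moved stays moved. The work goes in short steps, Python scripts to look and compute and a tool call to move; the robot and the scene stay as the last step left them, time stands still between calls to the robot, and variables do not carry over. Pictures are saved under pics/ and viewed, and the job is handed in when it is done.

Besides the shell and the picture viewer there is one more tool, called as a command line: name --argument value ..., lists and objects as JSON in quotes. play_rows: Moves the arm, as the interface text tells. Its arguments: {"type":"object","properties":{"plan":{"type":"array","items":{"type":"number"}},"hand":{"type":"number"}},"required":["plan"]}

```bash
ls; mkdir -p pics; python3 - <<'E'
from workcell import bot
import cv2,numpy as np
for c in ["scene","top"]:
    d=bot.camera(c); cv2.imwrite(f"pics/{c}0.png",d["frame"]); print(c,d["K"].tolist(),np.round(d["cam_to_world"],3).tolist())
print(bot.get_obs())
E
```

```text
pics
scene [[413.83172905004494, 0.0, 312.0518958237014], [0.0, 413.83172905004494, 197.38231848866369], [0.0, 0.0, 1.0]] [[-0.64, 0.62, -0.454, 0.986], [0.768, 0.504, -0.394, 0.486], [-0.016, -0.601, -0.799, 1.03], [0.0, 0.0, 0.0, 1.0]]
top [[393.450892983216, 0.0, 313.63085090156267], [0.0, 393.450892983216, 202.37847881664547], [0.0, 0.0, 1.0]] [[0.011, -0.992, 0.126, 0.334], [-1.0, -0.013, -0.009, 0.057], [0.011, -0.125, -0.992, 1.242], [0.0, 0.0, 0.0, 1.0]]
{'clock': 0.1, 'joint_pos': array([1.20196829e+00, 2.41363073e-01, 3.82891110e-03, 1.33522109e+00,
       2.82167517e-05, 1.57081352e+00]), 'joint_vel': array([ 0.00034081, -0.0010485 ,  0.00393933, -0.00056013, -0.00062588,
        0.00092039]), 'tau': array([-8.53887941e-04, -3.73139334e+01,  2.53009111e+01,  1.08443221e-02,
       -5.44424188e-05, -1.43538482e-06]), 'eef_pos': array([0.1800489 , 0.46584871, 0.24147781]), 'tool_rot': array([ 1.83378899e-01,  9.83041820e-01, -9.60268250e-04, -1.93465257e-04]), 'ft_force': array([0.02017138, 0.37230347, 0.38932026]), 'ft_torque': array([-0.00522759, -0.02559619, -0.04339244]), 'grip_width': 0.0853995694233371}
```

View pics/scene0.png

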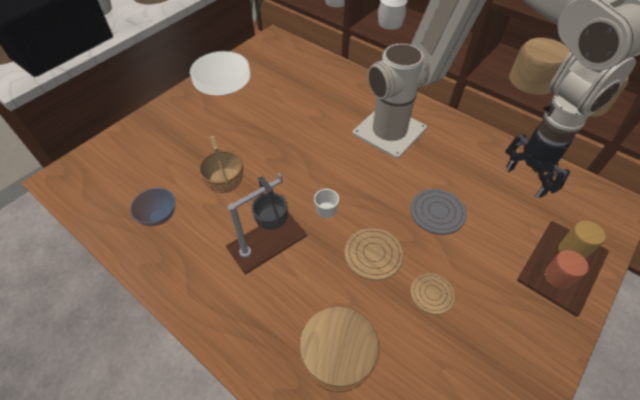

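View pics/top0.png

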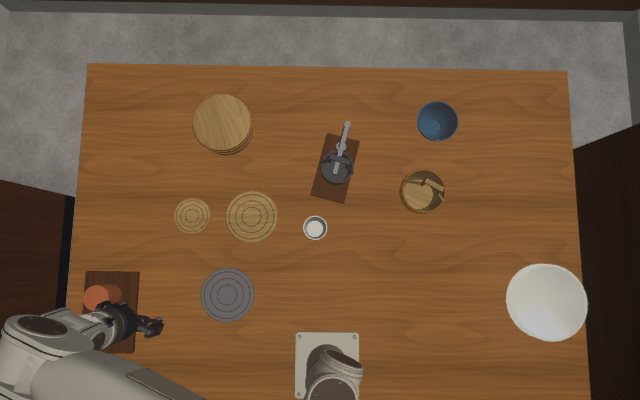

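The candidates for the trivet in the top view are grey (228,294), large tan (251,216) and small tan (192,216). The one meant is not grey and is the larger of its colour, so it is (251,216). I'll confirm that in a crop and measure everything.

```bash
cat > h.py <<'E'
from workcell import bot
import cv2,numpy as np
def cloud(d):
    K=d["K"];z=d["range_z"];v,u=np.mgrid[0:400,0:640]
    P=np.stack([(u-K[0,2])/K[0,0]*z,(v-K[1,2])/K[1,1]*z,z],-1)
    T=d["cam_to_world"];W=P@T[:3,:3].T+T[:3,3];W[z==0]=np.nan
    return W
E
python3 - <<'E'
from h import *
D={}
for c in ["scene","top"]:
    d=bot.camera(c);W=cloud(d);D[c]=(d,W)
    for q in ["trivet_top","pot","basket","stand","steamer","bowl","cup","pot_bar","basket_bar"]:
        for r in bot.outline_of(q,c):
            m=r["mask"]; w=W[m];w=w[~np.isnan(w[:,0])]
            if len(w)<5: continue
            print(c,q,round(r["p"],2),r["point"],len(w),"med",np.median(w,0).round(3),"min",np.percentile(w,2,0).round(3),"max",np.percentile(w,98,0).round(3))
            np.save(f"m_{c}_{q}.npy",w) if r is not None and r["p"]>.5 and q!="trivet_top" else 0
d=D["top"][0]["frame"]
cv2.imwrite("pics/crop1.png",cv2.resize(d[180:330,150:350],None,fx=4,fy=4)[:600])
d=D["scene"][0]["frame"]
cv2.imwrite("pics/crop2.png",cv2.resize(d[120:280,180:380],None,fx=3.7,fy=3.7,interpolation=cv2.INTER_CUBIC)[:600])
E
```

```text
scene trivet_top 0.85 [250.7, 376.9] 2499 med [0.451 0.243 0.013] min [0.373 0.165 0.   ] max [0.522 0.316 0.017]
scene trivet_top 0.56 [291.5, 432.9] 1428 med [0.448 0.43  0.009] min [0.393 0.378 0.004] max [0.499 0.479 0.013]
scene trivet_top 0.56 [213.1, 437.3] 1941 med [0.212 0.31  0.013] min [0.136 0.236 0.007] max [0.283 0.379 0.017]
scene pot 0.68 [207.5, 269.7] 1205 med [ 0.58  -0.018  0.134] min [ 0.535 -0.06   0.095] max [0.623 0.029 0.243]
scene basket 0.91 [169.8, 223.5] 1581 med [ 0.527 -0.293  0.042] min [ 0.463 -0.348  0.001] max [ 0.589 -0.22   0.174]
scene basket 0.4 [201.0, 149.4] 1342 med [ 0.743 -0.361  0.032] min [ 0.69  -0.397  0.002] max [ 0.805 -0.277  0.061]
scene stand 0.73 [199.6, 329.2] 565 med [0.402 0.037 0.035] min [0.376 0.008 0.001] max [0.444 0.076 0.061]
scene stand 0.6 [236.9, 259.4] 2644 med [ 0.629 -0.018  0.012] min [ 0.512 -0.082  0.006] max [0.706 0.045 0.236]
scene steamer 0.8 [349.0, 340.1] 5377 med [0.738 0.339 0.087] min [0.65  0.253 0.011] max [0.812 0.414 0.091]
scene bowl 0.6 [203.6, 151.9] 1352 med [ 0.743 -0.361  0.031] min [ 0.691 -0
[... 1033 characters left out ...]
.517 0.312 0.018]
top bowl 0.77 [120.1, 436.3] 1329 med [ 0.758 -0.35   0.024] min [ 0.691 -0.396  0.001] max [ 0.805 -0.281  0.061]
top cup 0.78 [231.9, 314.1] 430 med [0.41  0.043 0.008] min [ 0.376  0.013 -0.001] max [0.439 0.075 0.061]
top pot_bar 0.76 [164.4, 338.0] 845 med [ 0.574 -0.016  0.145] min [ 0.531 -0.061  0.092] max [0.618 0.024 0.244]
top pot_bar 0.6 [124.0, 222.8] 2882 med [0.715 0.324 0.087] min [0.64  0.246 0.019] max [0.801 0.409 0.092]
top pot_bar 0.39 [190.5, 424.7] 1557 med [ 0.523 -0.292  0.023] min [ 0.461 -0.346  0.   ] max [ 0.583 -0.222  0.175]
top basket_bar 0.86 [188.1, 425.9] 1616 med [ 0.522 -0.291  0.024] min [ 0.461 -0.346 -0.   ] max [ 0.583 -0.222  0.175]
```

View pics/crop1.png

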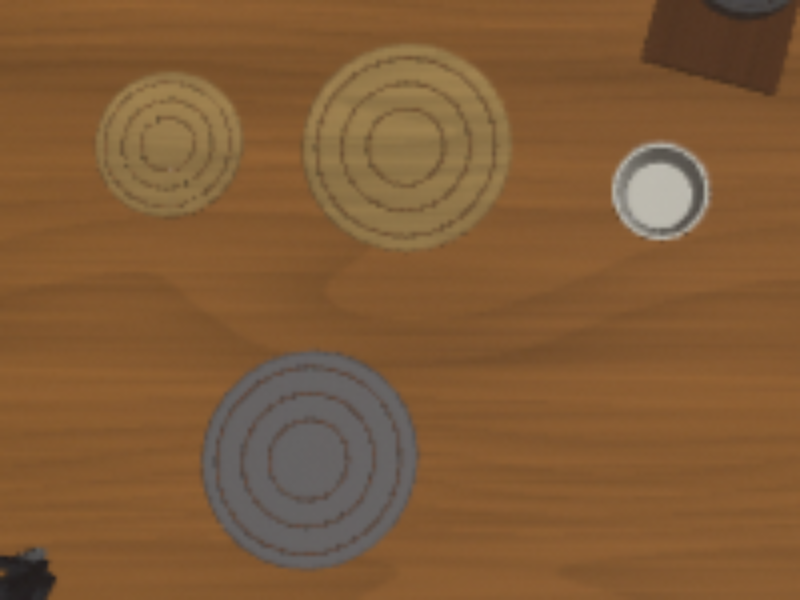

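View pics/crop2.png

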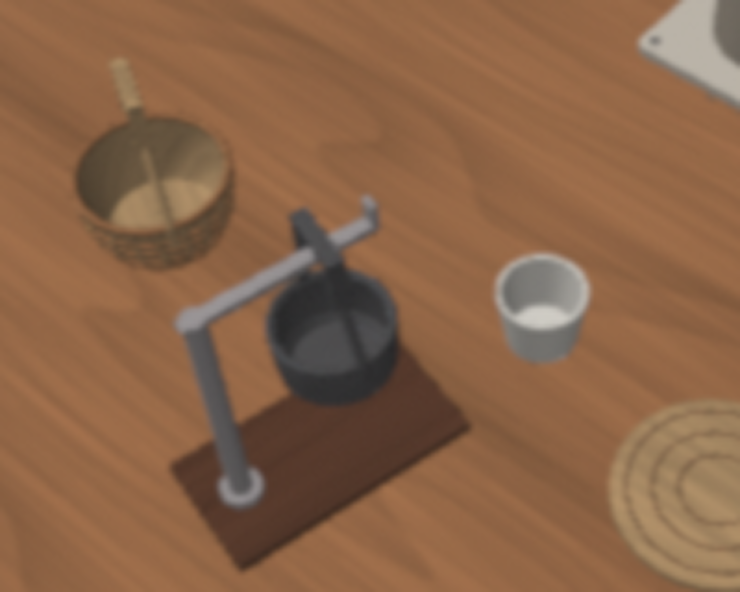

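```bash
python3 - <<'E'
from h import *
for c in ["scene","top"]:
    d=bot.camera(c);W=cloud(d).reshape(-1,3)
    def box(lo,hi): 
        return W[np.all((W>lo)&(W<hi),1)]
    def rep(n,p):
        if len(p)<3: print(n,len(p));return
        r=cv2.minAreaRect((p[:,:2]*1000).astype(np.float32)); print(c,n,len(p),"mean",p.mean(0).round(4),"rect",np.round(r[0],1),np.round(r[1],1),round(r[2],1))
        C=np.cov(p[:,:2].T);w,v=np.linalg.eigh(C);print("   axis deg",np.degrees(np.arctan2(v[1,1],v[0,1])).round(1),"sd",np.sqrt(w).round(4))
    rep("basket handle top",box([.45,-.36,.168],[.6,-.2,.185]))
    rep("basket handle",box([.45,-.36,.10],[.6,-.2,.185]))
    rep("basket rim",box([.44,-.38,.064],[.62,-.19,.074]))
    for z0 in (.2,.229,.239,.247):
        rep(f"hook z>{z0}",box([.45,-.12,z0],[.75,.12,.27]))
    rep("foot plate",box([.45,-.15,.007],[.75,.15,.017]))
    rep("trivet",box([.35,.14,.009],[.54,.34,.02]))
    q=box([.45,-.12,.18],[.75,.12,.27]);np.save(f"hk_{c}.npy",q)
E
```

```text
scene basket handle top 73 mean [ 0.5262 -0.2828  0.1737] rect [ 525.3 -284.1] [57.3 13.5] 61.0
   axis deg 61.3 sd [0.0041 0.0172]
scene basket handle 156 mean [ 0.5329 -0.271   0.1538] rect [ 529.5 -277. ] [73.8 14. ] 61.4
   axis deg 62.0 sd [0.0039 0.0191]
scene basket rim 259 mean [ 0.528  -0.282   0.0697] rect [ 526.4 -282.4] [135.9 135.8] 61.0
   axis deg 59.0 sd [0.0444 0.047 ]
scene hook z>0.2 576 mean [ 0.6087 -0.0194  0.2321] rect [610.5 -17.6] [146.   59.2] 1.1
   axis deg 166.3 sd [0.0121 0.0448]
scene hook z>0.229 436 mean [ 0.6027 -0.0196  0.2368] rect [610.4 -18.3] [145.6  57.7] 1.1
   axis deg 166.1 sd [0.0106 0.0425]
scene hook z>0.239 132 mean [ 0.572  -0.0141  0.2433] rect [560.7 -12.4] [58.3 50.4] 71.4
   axis deg 124.0 sd [0.0154 0.0158]
scene hook z>0.247 14 mean [ 0.541  -0.0036  0.2513] rect [540.9  -4.1] [11.4  5.4] 81.8
   axis deg 80.0 sd [0.0018 0.0042]
scene foot plate 1957 mean [ 0.6152 -0.0132  0.0113] rect [605.6 -20.4] [112.8 210.5] 75.8
   axis deg 160.0 sd [0.0294 0.0599]
scene trivet 2342 mean [0.4486 0.2427 0.0131] rect [446.1 240.4] [161.5 162.4
[... 473 characters left out ...]
.236 ] rect [607.4 -18.3] [ 56.4 147.7] 89.5
   axis deg 167.3 sd [0.0112 0.0417]
top hook z>0.229 372 mean [ 0.599  -0.0219  0.2376] rect [607.3 -18.9] [ 55.  147.6] 89.6
   axis deg 167.2 sd [0.0103 0.0416]
top hook z>0.239 134 mean [ 0.5718 -0.0171  0.2432] rect [591.6 -17. ] [113.7  54. ] 5.7
   axis deg 89.7 sd [0.015  0.0155]
top hook z>0.247 12 mean [ 0.5368 -0.0048  0.2519] rect [537.2  -4.6] [10.6  5.4] 73.9
   axis deg 74.9 sd [0.002  0.0036]
top foot plate 1137 mean [ 0.5938 -0.0161  0.0115] rect [564.4  -1.1] [153.  310.4] 61.9
   axis deg 166.0 sd [0.0363 0.074 ]
top trivet 2061 mean [0.4428 0.24   0.0135] rect [442.7 240. ] [161.6 160.2] 45.9
   axis deg 80.5 sd [0.0407 0.0408]
```

The crop confirms the large tan trivet, centred at (251,216) in the top view, about 162 mm across and 14 mm high. The top estimate is (0.443, 0.240) and the scene estimate (0.446, 0.240). Next I'll measure the hook frame and the pot bar.

```bash
cat >> h.py <<'E'
from scipy.spatial.transform import Rotation as R
def goal(p,yaw_y_deg,n=1,start=None):
    """row increments (mm, rad) in tool frame; yaw = world angle of tool y, tool down"""
    o=bot.get_obs(); p0=o["eef_pos"] ; R0=R.from_quat(o["tool_rot"])
    a=np.radians(yaw_y_deg); y=np.array([np.cos(a),np.sin(a),0]); z=np.array([0,0,-1.]); x=np.cross(y,z)
    R1=R.from_matrix(np.c_[x,y,z])
    rv=(R0.inv()*R1).as_rotvec(); t=R0.inv().apply(np.array(p)-p0)*1000
    print("total shift tool mm",t.round(1),"rotvec",rv.round(4),"deg",np.degrees(np.linalg.norm(rv)).round(1)," now",p0.round(4), "f",o["ft_force"].round(1),"w",round(o["grip_width"],4),"t",round(o["clock"],2))
    return t,rv
E
python3 - <<'E'
from h import *
a=np.radians(-14.1); ex=np.array([np.cos(a),np.sin(a)]);ey=np.array([-np.sin(a),np.cos(a)])
for c in ["scene","top"]:
    q=np.load(f"hk_{c}.npy"); u=q[:,:2]@ex; v=q[:,:2]@ey
    top=(q[:,2]>.239)&(q[:,2]<.2465); far=(u>.63)&(q[:,2]>.23)
    print(c,"tip u,v",u[q[:,2]>.248].mean(),v[q[:,2]>.248].mean(),"prong v",np.median(v[far]), "umax",u.max())
    s=(q[:,2]>.239)&(u>.56)&(u<.61)
    p=np.c_[u,v][s]; r=cv2.minAreaRect((p*1000).astype(np.float32)); print("bar",r,p.mean(0))
    # prong slope: fit line v vs u
    f=(q[:,2]>.232)&(q[:,2]<.238)&(np.abs(v-np.median(v[far]))<.008); print("slope deg",np.degrees(np.polyfit(u[f],v[f],1)[0]))
goal([.58,-.015,.36],76)
E
```

```text
scene tip u,v 0.5254139926631817 0.12839979535303578 prong v 0.12783515994034314 umax 0.6730261871828417
bar ((566.2948608398438, 123.18865203857422), (58.16592788696289, 12.782252311706543), 87.5448226928711) [0.56625318 0.12654397]
slope deg -0.4545688077762729
top tip u,v 0.522150489474215 0.12585942716718385 prong v 0.12585605748330225 umax 0.6712290154289136
bar ((566.09423828125, 121.75856018066406), (55.025062561035156, 10.724540710449219), 88.90911865234375) [0.56539837 0.123656  ]
slope deg -0.0969318009493642
total shift tool mm [-546.4 -304.9 -117.7] rotvec [-0.      0.     -0.1244] deg 7.1  now [0.1802 0.4664 0.2423] f [ 0.6 -0.4 -0.2] w 0.0851 t 1.2
```

play_rows --plan '[0,0,-30,0,0,0,0,0,-40,0,0,0,0,0,-40,0,0,0,-40,-22,0,0,0,0,-45,-25,0,0,0,0,-45,-25,0,0,0,0,-45,-25,0,0,0,0,-45,-25,0,0,0,0,-45,-25,0,0,0,0,-45,-25,0,0,0,0,-45,-25,0,0,0,0,-45,-25,0,0,0,0,-45,-25,0,0,0,0,-45,-25,0,0,0,0,-45,-25,0,0,0,0,-40,-22,0,0,0,0,-20,-11,0,0,0,-0.1,0,0,0,0,0,0,0,0,0,0,0,0]' --hand 100

```text
clock: 3.58
eef_pos: [0.6159, -0.0554, 0.3522]
tool_rot: [0.134, 0.991, 0.0, -0.0]
ft_force: [-0.3, 0.2, 0.0]
grip_width: 0.0855
```

```bash
python3 - <<'E'
from h import *
goal([.5788,-.0191,.36],74.5)
d=bot.camera("wrist"); cv2.imwrite("pics/w1.png",d["frame"]); print(d["K"],d["cam_to_world"].round(3).tolist())
E
```

```text
total shift tool mm [45.4 25.1 -7.7] rotvec [ 0.0002 -0.0007  0.001 ] deg 0.1  now [ 0.6159 -0.0554  0.3522] f [-0.3  0.2  0. ] w 0.0855 t 3.58
[[309.70691629   0.         319.05636978]
 [  0.         309.70691629 201.10545286]
 [  0.           0.           1.        ]] [[0.266, 0.917, 0.296, 0.54], [0.964, -0.253, -0.082, -0.034], [-0.0, 0.307, -0.952, 0.483], [0.0, 0.0, 0.0, 1.0]]
```

View pics/w1.png

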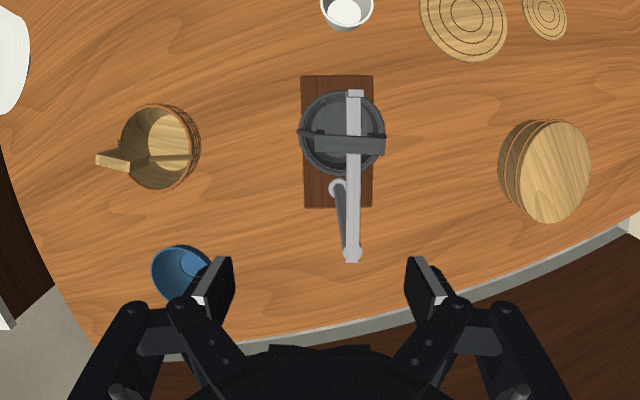

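The wrist view shows the pot bar from (300,135) to (385,147), the prong down column 352, and the tip at (355,92). I'll refine with wrist depth.

```bash
cat >> h.py <<'E'
def wcloud(d):
    K=d["K"];z=d["range_z"];v,u=np.mgrid[0:400,0:640]
    a=(u-K[0,2])/K[0,0];b=(v-K[1,2])/K[1,1];th=np.hypot(a,b)+1e-9;t=np.where(th<1.5,np.tan(th),np.nan)
    P=np.stack([a/th*t*z,b/th*t*z,z],-1);T=d["cam_to_world"];W=P@T[:3,:3].T+T[:3,3];W[z==0]=np.nan
    return W
E
python3 - <<'E'
from h import *
d=bot.camera("wrist");W=wcloud(d).reshape(-1,3)
a=np.radians(-14.1); ex=np.array([np.cos(a),np.sin(a)]);ey=np.array([-np.sin(a),np.cos(a)])
q=W[np.all((W>[.45,-.12,.18])&(W<[.72,.1,.27]),1)]
u=q[:,:2]@ex; v=q[:,:2]@ey
print(np.percentile(q[:,2],[1,50,99]))
print("tip",u[q[:,2]>.248].mean(),v[q[:,2]>.248].mean(),(q[:,2]>.248).sum())
f=(u>.6)&(q[:,2]>.23)&(u<.65);print("prong v",v[f].min(),v[f].max(),np.polyfit(u[f],v[f],1),"umax",u.max())
s=(q[:,2]>.238)&(u>.55)&(u<.61);p=np.c_[u,v][s];print("bar",s.sum(),cv2.minAreaRect((p*1000).astype(np.float32)),np.median(q[s],0))
def rep(n,lo,hi):
    p=W[np.all((W>lo)&(W<hi),1)];print(n,len(p),p.mean(0).round(4),cv2.minAreaRect((p[:,:2]*1000).astype(np.float32)))
rep("basket bar",[.4,-.4,.166],[.6,-.2,.19])
rep("trivet",[.35,.14,.009],[.54,.34,.02])
E
```

```text
[0.18602748 0.23478294 0.25242363]
tip 0.5232700084442073 0.12555680248639878 144
prong v 0.11920301858138153 0.13191945455853302 [-0.01851146  0.13675062] umax 0.6719707677940713
bar 1238 ((563.5391235351562, 121.96157836914062), (55.68738555908203, 14.644564628601074), 85.9666976928711) [ 0.57581331 -0.01899286  0.24225561]
basket bar 487 [ 0.5242 -0.2826  0.1736] ((523.5983276367188, -285.28436279296875), (57.31953430175781, 15.140470504760742), 60.4359130859375)
trivet 4443 [0.4649 0.2321 0.013 ] ((471.13958740234375, 236.69073486328125), (163.75021362304688, 109.94985961914062), 85.57852172851562)
```

```bash
python3 - <<'E'
from h import *
goal([.5775,-.019,.350],73)
goal([.5775,-.019,.222],73)
E
```

```text
total shift tool mm [46.4 24.5  2.8] rotvec [0.0003 0.0002 0.0285] deg 1.6  now [ 0.6158 -0.0549  0.3528] f [ 0.3  0.  -0.6] w 0.0854 t 3.67
total shift tool mm [ 46.4  24.5 130.8] rotvec [0.0003 0.0002 0.0285] deg 1.6  now [ 0.6158 -0.0549  0.3528] f [ 0.3  0.  -0.6] w 0.0854 t 3.67
```

play_rows --plan '[23,12,0,0,0,0,23,12,0,0,0,0.028,0,0,20,0,0,0,0,0,20,0,0,0,0,0,20,0,0,0,0,0,10,0,0,0,0,0,0,0,0,0,0,0,0,0,0,0]'

```text
clock: 4.68
eef_pos: [0.5786, -0.0204, 0.2834]
tool_rot: [0.148, 0.989, 0.0, 0.001]
ft_force: [1.6, -0.1, -0.1]
grip_width: 0.0853
```

```bash
python3 - <<'E'
from h import *
goal([.5775,-.019,.222],73)
d=bot.camera("wrist"); cv2.imwrite("pics/w2.png",d["frame"])
E
```

```text
total shift tool mm [ 1.6  0.9 61.4] rotvec [0.0005 0.0017 0.0001] deg 0.1  now [ 0.5786 -0.0204  0.2834] f [ 1.6 -0.1 -0.1] w 0.0853 t 4.67
```

View pics/w2.png

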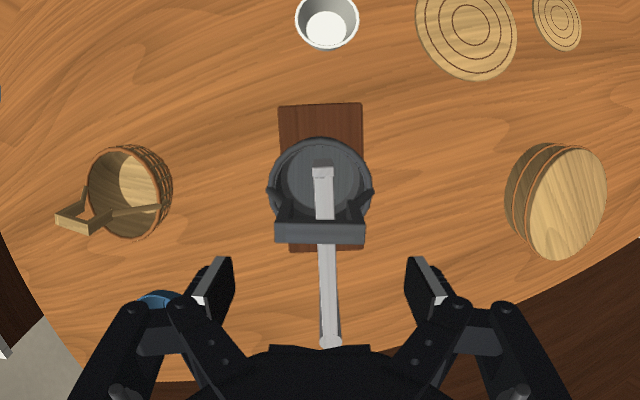

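The bar spans columns 275–366, centred between the fingers and parallel to the jaws. I'll descend and close.

play_rows --plan '[1,1,12,0,0,0,0,0,14,0,0,0,0,0,14,0,0,0,0,0,12,0,0,0,0,0,9,0,0,0,0,0,0,0,0,0,0,0,0,0,0,0]'

```text
clock: 5.6
eef_pos: [0.5779, -0.0193, 0.2217]
tool_rot: [0.148, 0.989, 0.0, 0.0]
ft_force: [0.0, -0.0, 0.0]
grip_width: 0.0856
```

```bash
python3 - <<'E'
from h import *
goal([.5775,-.019,.222],73)
d=bot.camera("wrist"); cv2.imwrite("pics/w3.png",d["frame"])
E
```

```text
total shift tool mm [ 0.5  0.2 -0.3] rotvec [ 0.0002  0.0008 -0.0001] deg 0.0  now [ 0.5779 -0.0193  0.2217] f [ 0. -0.  0.] w 0.0856 t 5.6
```

View pics/w3.png

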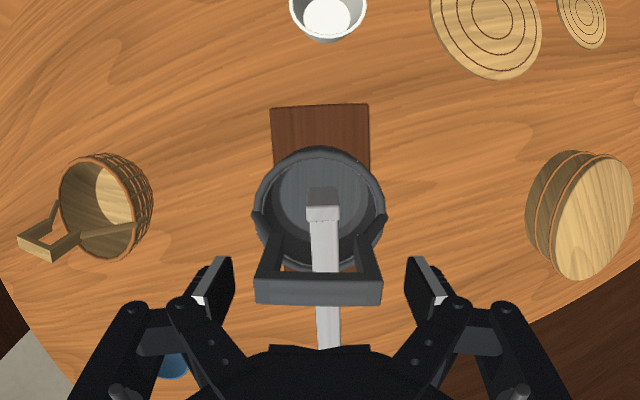

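play_rows --plan '[0,0,0,0,0,0,0,0,0,0,0,0,0,0,0,0,0,0,0,0,0,0,0,0,0,0,0,0,0,0,0,0,0,0,0,0,0,0,0,0,0,0]' --hand 45

```text
clock: 6.52
eef_pos: [0.578, -0.0195, 0.2222]
tool_rot: [0.148, 0.989, -0.0, 0.001]
ft_force: [-0.7, -0.2, 5.6]
grip_width: 0.055
```

```bash
python3 - <<'E'
from h import *
goal([.5775,-.019,.222],73)
d=bot.camera("wrist"); cv2.imwrite("pics/w4.png",d["frame"])
E
```

```text
total shift tool mm [0.6 0.4 0.2] rotvec [ 0.      0.0016 -0.0002] deg 0.1  now [ 0.578  -0.0195  0.2222] f [-0.7 -0.2  5.6] w 0.055 t 6.53
```

View pics/w4.png

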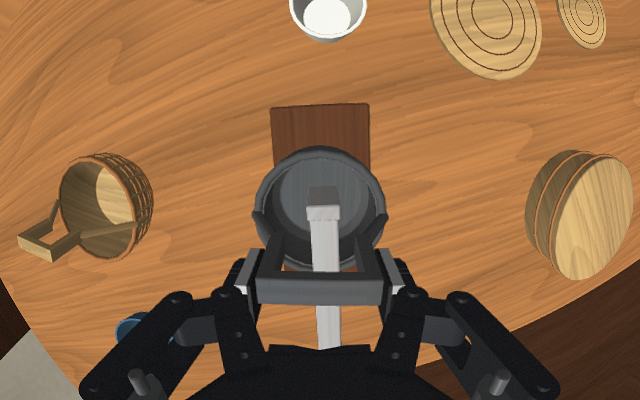

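play_rows --plan '[0,0,-4,0,0,0,0,0,-6,0,0,0,0,0,-8,0,0,0,0,0,-8,0,0,0,0,0,-6,0,0,0,0,0,-2,0,0,0,0,0,0,0,0,0,0,0,0,0,0,0]'

```text
clock: 7.58
eef_pos: [0.5774, -0.0193, 0.255]
tool_rot: [0.148, 0.989, -0.0, -0.0]
ft_force: [0.7, -0.3, -2.9]
grip_width: 0.0549
```

```bash
python3 - <<'E'
from h import *
goal([.4445,.240,.25],73)
d=bot.camera("wrist"); cv2.imwrite("pics/w5.png",d["frame"])
d=bot.camera("scene"); cv2.imwrite("pics/s5.png",cv2.resize(d["frame"][120:280,180:380],None,fx=3.7,fy=3.7))
E
```

```text
total shift tool mm [203.  209.1   5.1] rotvec [-0.0002 -0.0007 -0.0001] deg 0.0  now [ 0.5774 -0.0193  0.255 ] f [ 0.7 -0.3 -2.9] w 0.0549 t 7.58
```

View pics/w5.png

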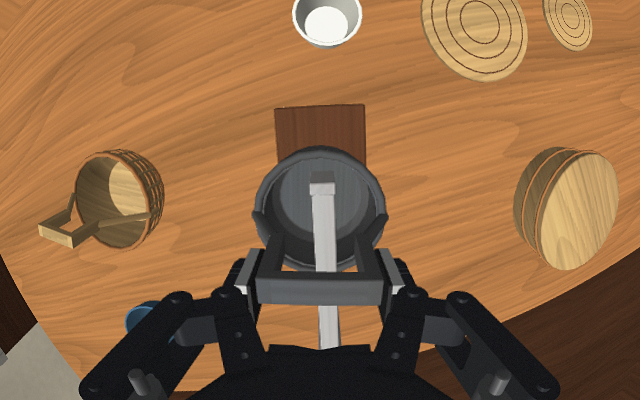

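View pics/s5.png

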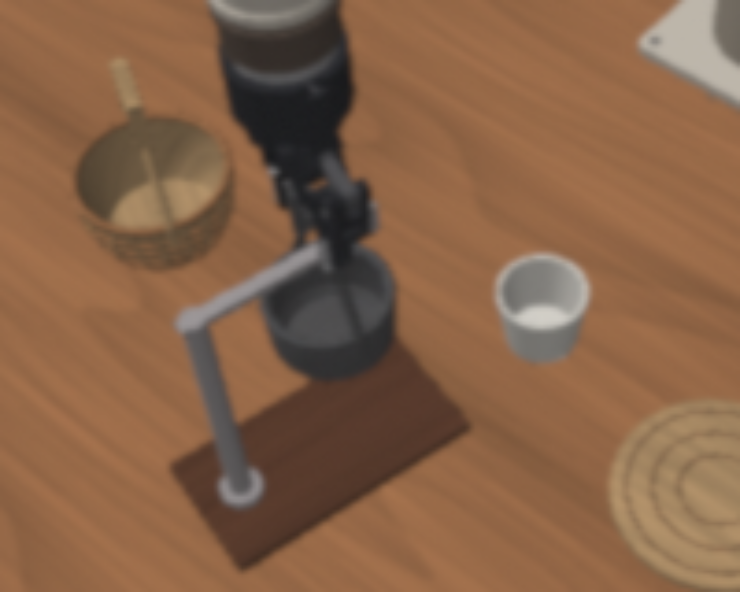

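Lifted 33 mm; the prong is still within the loop and its tip is below the bar. I'll back the pot out over the tip (tool +x), then carry it to the trivet.

play_rows --plan '[8,0,0,0,0,0,14,0,0,0,0,0,18,0,0,0,0,0,20,0,0,0,0,0,20,0,0,0,0,0,20,10,0,0,0,0,20,20,0,0,0,0,20,25,0,0,0,0,20,25,0,0,0,0,20,25,0,0,0,0,15,25,0,0,0,0,8,25,0,0,0,0,0,25,0,0,0,0,0,18,0,0,0,0,0,11,0,0,0,0,0,0,0,0,0,0,0,0,0,0,0,0]'

```text
clock: 9.8
eef_pos: [0.4444, 0.2392, 0.2552]
tool_rot: [0.148, 0.989, -0.0, -0.0]
ft_force: [0.5, -0.7, -3.3]
grip_width: 0.0549
```

```bash
python3 - <<'E'
from h import *
goal([.4445,.240,.25],73)
d=bot.camera("wrist"); cv2.imwrite("pics/w6.png",d["frame"])
W=wcloud(d).reshape(-1,3)
p=W[np.all((W>[.3,.1,.009])&(W<[.56,.38,.02]),1)]
print(len(p))
h=cv2.convexHull((p[:,:2]*1000).astype(np.float32));print(cv2.minEnclosingCircle(h))
d=bot.camera("scene"); cv2.imwrite("pics/s6.png",d["frame"]);W=cloud(d).reshape(-1,3)
p=W[np.all((W>[.35,.14,.06])&(W<[.54,.34,.20]),1)];print(p.min(0),p.max(0))
E
```

```text
total shift tool mm [0.2 0.8 5.2] rotvec [-0.0008 -0.0003 -0.0007] deg 0.1  now [0.4444 0.2392 0.2552] f [ 0.5 -0.7 -3.3] w 0.0549 t 9.8
5776
((444.14910888671875, 270.5460205078125), 112.67736053466797)
[0.40060633 0.19383601 0.12543637] [0.4920065  0.28812165 0.19997095]
```

View pics/w6.png

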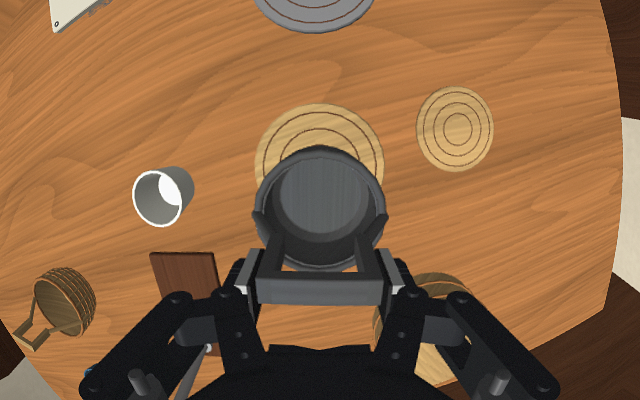

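View pics/s6.png

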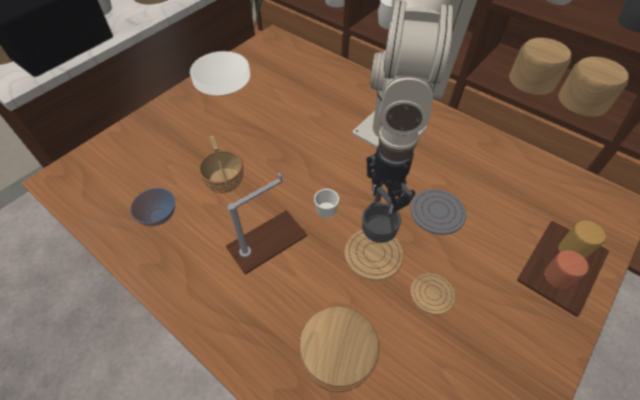

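The pot is centred over the trivet and its underside is at z≈0.126. Descending 112 mm in total, with the last part slow.

play_rows --plan '[0,0,8,0,0,0,0,0,14,0,0,0,0,0,18,0,0,0,0,0,18,0,0,0,0,0,18,0,0,0,0,0,14,0,0,0,0,0,10,0,0,0,0,0,6,0,0,0,0,0,0,0,0,0,0,0,0,0,0,0]'

```text
clock: 11.15
eef_pos: [0.4451, 0.2401, 0.1499]
tool_rot: [0.148, 0.989, 0.0, 0.001]
ft_force: [0.5, 0.6, -2.9]
grip_width: 0.0549
```

play_rows --plan '[0,0,1,0,0,0,0,0,1,0,0,0,0,0,1,0,0,0,0,0,1,0,0,0,0,0,0,0,0,0,0,0,0,0,0,0]'

```text
clock: 11.9
eef_pos: [0.4446, 0.2399, 0.1453]
tool_rot: [0.148, 0.989, -0.0, -0.0]
ft_force: [-0.1, 0.1, -4.1]
grip_width: 0.0547
```

play_rows --plan '[0,0,1,0,0,0,0,0,0,0,0,0,0,0,1,0,0,0,0,0,0,0,0,0]'

```text
clock: 12.4
eef_pos: [0.4447, 0.2399, 0.1434]
tool_rot: [0.148, 0.989, 0.0, 0.0]
ft_force: [-0.3, -0.0, -3.4]
grip_width: 0.0548
```

play_rows --plan '[0,0,1,0,0,0,0,0,0,0,0,0]'

```text
clock: 12.65
eef_pos: [0.4449, 0.24, 0.1433]
tool_rot: [0.148, 0.989, 0.0, 0.001]
ft_force: [-1.1, -0.1, 5.5]
grip_width: 0.0551
```

Contact: the force rose from -3.4 to +5.5 N at the expected height. Releasing.

play_rows --plan '[0,0,0,0,0,0,0,0,0,0,0,0,0,0,0,0,0,0,0,0,0,0,0,0,0,0,0,0,0,0,0,0,0,0,0,0]' --hand 100

```text
clock: 13.4
eef_pos: [0.4447, 0.2399, 0.1423]
tool_rot: [0.148, 0.989, -0.0, 0.0]
ft_force: [0.3, 0.1, -0.2]
grip_width: 0.0855
```

play_rows --plan '[0,0,-6,0,0,0,0,0,-15,0,0,0,0,0,-25,0,0,0,0,0,-30,0,0,0,0,0,-30,0,0,0,0,0,-30,0,0,0,0,0,-20,0,0,0,0,0,0,0,0,0,0,0,0,0,0,0]'

```text
clock: 14.52
eef_pos: [0.4444, 0.2398, 0.298]
tool_rot: [0.148, 0.989, -0.0, -0.0]
ft_force: [0.4, -1.2, -0.3]
grip_width: 0.0854
```

```bash
python3 - <<'E'
from h import *
goal([.524,-.284,.30],60.7)
d=bot.camera("wrist"); cv2.imwrite("pics/w7.png",d["frame"])
W=wcloud(d).reshape(-1,3)
p=W[np.all((W>[.35,.14,.155])&(W<[.54,.34,.18]),1)];print("bar",p.mean(0),cv2.minAreaRect((p[:,:2]*1000).astype(np.float32)))
p=W[np.all((W>[.35,.14,.063])&(W<[.54,.34,.074]),1)];print("rim",cv2.minEnclosingCircle((p[:,:2]*1000).astype(np.float32)))
E
```

```text
total shift tool mm [-229.3 -477.6   -1.9] rotvec [-0.0003 -0.0003  0.2146] deg 12.3  now [0.4444 0.2398 0.298 ] f [ 0.4 -1.2 -0.3] w 0.0854 t 14.53
bar [0.44251067 0.24146632 0.16276124] ((443.66583251953125, 241.48178100585938), (55.42570877075195, 15.381563186645508), 71.8623275756836)
rim ((443.57257080078125, 242.05575561523438), 48.39934158325195)
```

View pics/w7.png

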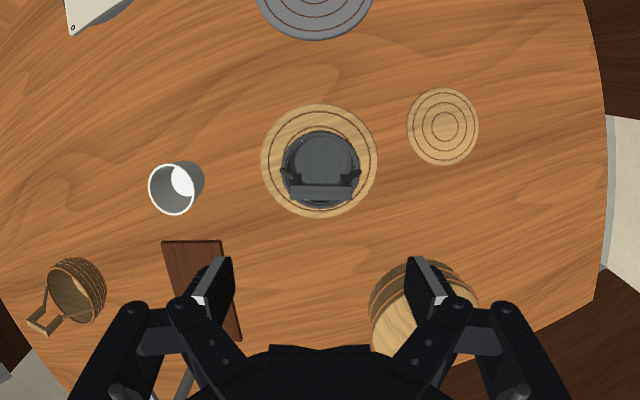

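The pot stands centred on the trivet at (0.444, 0.242) with its bar top at about 0.163. Now to the basket.

play_rows --plan '[0,0,-20,0,0,0,-10,-20,0,0,0,0,-19,-40,0,0,0,0,-20,-42,0,0,0,0,-20,-42,0,0,0,0,-20,-42,0,0,0,0,-20,-42,0,0,0,0,-20,-42,0,0,0,0,-20,-42,0,0,0,0,-20,-42,0,0,0,0,-20,-42,0,0,0,0,-20,-42,0,0,0,0,-15,-32,0,0,0,0,-5,-8,0,0,0,0.107,0,0,0,0,0,0.107,0,0,0,0,0,0,0,0,0,0,0,0]'

```text
clock: 16.7
eef_pos: [0.5236, -0.2839, 0.3177]
tool_rot: [0.252, 0.968, 0.0, -0.001]
ft_force: [-0.3, 0.4, -0.0]
grip_width: 0.0853
```

```bash
cat > wb.py <<'E'
from h import *
import sys
d=bot.camera("wrist"); cv2.imwrite(sys.argv[1],d["frame"])
W=wcloud(d).reshape(-1,3)
p=W[np.all((W>[.4,-.4,.166])&(W<[.62,-.18,.19]),1)];print("bar",len(p),p.mean(0),cv2.minAreaRect((p[:,:2]*1000).astype(np.float32)))
p=W[np.all((W>[.4,-.4,.064])&(W<[.62,-.18,.074]),1)];print("rim",cv2.minEnclosingCircle((p[:,:2]*1000).astype(np.float32)))
goal([.524,-.284,.153],60.7)
E
python3 wb.py pics/w8.png
```

```text
bar 964 [ 0.52273385 -0.28539016  0.17371499] ((522.8667602539062, -286.0282897949219), (55.041927337646484, 14.325608253479004), 60.74327087402344)
rim ((523.5082397460938, -286.0474548339844), 68.74182891845703)
total shift tool mm [ -0.5   0.  164.9] rotvec [-0.     -0.0009  0.0021] deg 0.1  now [ 0.5237 -0.2838  0.3179] f [-1.1  0.7  0.4] w 0.0851 t 16.75
```

View pics/w8.png

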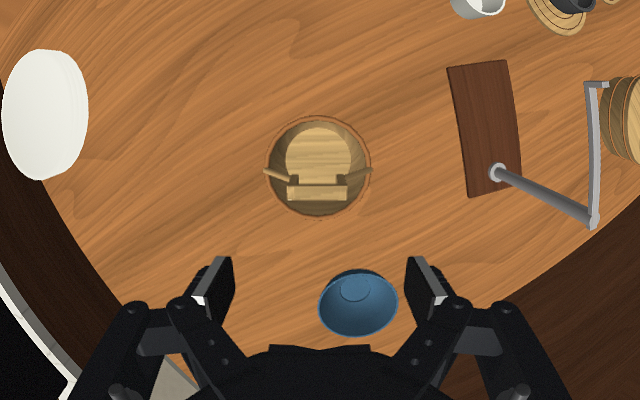

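play_rows --plan '[0,-2,15,0,0,0,0,0,25,0,0,0,0,0,25,0,0,0,0,0,25,0,0,0,0,0,18,0,0,0,0,0,10,0,0,0,0,0,0,0,0,0,0,0,0,0,0,0]'

```text
clock: 17.75
eef_pos: [0.5233, -0.2861, 0.2013]
tool_rot: [0.252, 0.968, -0.0, 0.001]
ft_force: [0.4, 0.8, -0.2]
grip_width: 0.0855
```

```bash
python3 wb.py pics/w9.png
```

```text
bar 2537 [ 0.52202614 -0.28537946  0.17367536] ((523.1566162109375, -285.9151306152344), (56.29795837402344, 15.127727508544922), 60.99890899658203)
rim ((522.0658569335938, -285.9809265136719), 68.8912124633789)
total shift tool mm [ 0.7  2.1 48.4] rotvec [0.0001 0.002  0.0009] deg 0.1  now [ 0.5234 -0.2861  0.2014] f [-0.3  0.4  0.4] w 0.0854 t 17.8
```

View pics/w9.png

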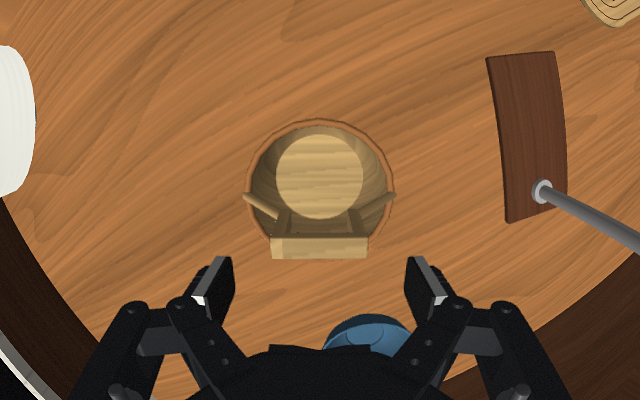

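The basket bar is centred (columns 270–368) and parallel to the jaws. Descending 47 mm and gripping.

play_rows --plan '[0,0,12,0,0,0,0,0,14,0,0,0,0,0,12,0,0,0,0,0,9,0,0,0,0,0,0,0,0,0,0,0,0,0,0,0]'

```text
clock: 18.55
eef_pos: [0.5231, -0.2861, 0.1536]
tool_rot: [0.253, 0.968, -0.0, 0.0]
ft_force: [-0.6, -1.0, 0.2]
grip_width: 0.0855
```

play_rows --plan '[0,0,0,0,0,0,0,0,0,0,0,0,0,0,0,0,0,0,0,0,0,0,0,0,0,0,0,0,0,0,0,0,0,0,0,0,0,0,0,0,0,0]' --hand 45

```text
clock: 19.42
eef_pos: [0.5235, -0.2864, 0.1542]
tool_rot: [0.253, 0.968, -0.0, 0.001]
ft_force: [1.1, -1.0, 5.8]
grip_width: 0.0549
```

play_rows --plan '[0,0,-4,0,0,0,0,0,-10,0,0,0,0,0,-16,0,0,0,0,0,-20,0,0,0,0,0,-20,0,0,0,0,0,-20,0,0,0,0,0,-15,0,0,0,0,0,0,0,0,0,0,0,0,0,0,0]'

```text
clock: 20.55
eef_pos: [0.5225, -0.2857, 0.2576]
tool_rot: [0.253, 0.968, 0.0, -0.001]
ft_force: [-0.3, -0.3, -4.1]
grip_width: 0.0547
```

```bash
cat > wc.py <<'E'
from h import *
import sys
d=bot.camera("wrist"); cv2.imwrite(sys.argv[1],d["frame"])
W=wcloud(d);o=bot.get_obs();R0=R.from_quat(o["tool_rot"]);L=R0.inv().apply(W.reshape(-1,3)-o["eef_pos"])*1000
# bar in tool frame: |y|<27, z about -22
s=(np.abs(L[:,1])<24)&(np.abs(L[:,0])<25)&(L[:,2]<-12)&(L[:,2]>-32)
print("bar in tool",s.sum(),L[s].mean(0).round(1),np.percentile(L[s],[2,98],axis=0).round(1).tolist())
s=(np.abs(L[:,1])<80)&(np.abs(L[:,0])<90)&(L[:,2]>75)&(L[:,2]<92)
if s.sum()>10: print("rim tool",s.sum(),cv2.minEnclosingCircle(L[s][:,:2].astype(np.float32)))
E
python3 wc.py pics/w10.png; python3 - <<'E'
from h import *
goal([.455,.017,.262],75.6)
E
```

```text
bar in tool 3671 [  1.8  -0.1 -19.6] [[-6.5, -23.0, -21.6], [7.1, 23.0, -13.6]]
rim tool 3295 ((-0.08667922019958496, 0.44712814688682556), 68.59026336669922)
total shift tool mm [206.7 231.1  -4.3] rotvec [ 0.0003 -0.0021 -0.2595] deg 14.9  now [ 0.5223 -0.2856  0.2572] f [-0.  -0.9 -3.5] w 0.0551 t 20.6
```

View pics/w10.png

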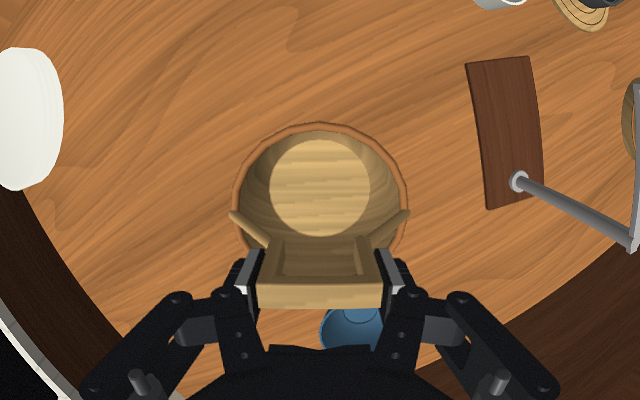

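The basket is held level, with the bar centred and its top at TCP+21 mm. I'll move it to a point 130 mm in front of the hook on the prong's line and turn it to the prong.

play_rows --plan '[8,8,0,0,0,0,15,15,0,0,0,0,20,20,0,0,0,0,22,23,0,0,0,0,22,23,0,0,0,0,22,23,0,0,0,0,22,23,0,0,0,0,22,23,0,0,0,0,22,23,0,0,0,0,20,22,0,0,0,0,14,16,0,0,0,0,8,9,0,0,0,0,0,0,0,0,0,-0.06,0,0,0,0,0,-0.07,0,0,0,0,0,-0.07,0,0,0,0,0,-0.054,0,0,0,0,0,0,0,0,0,0,0,0]'

```text
clock: 22.85
eef_pos: [0.4448, 0.019, 0.2582]
tool_rot: [0.129, 0.992, -0.0, -0.0]
ft_force: [0.1, -0.1, -3.6]
grip_width: 0.0552
```

```bash
python3 wc.py pics/w11.png; cat > hk.py <<'E'
from h import *
import sys
a=np.radians(-14.1); ex=np.array([np.cos(a),np.sin(a)]);ey=np.array([-np.sin(a),np.cos(a)])
for c in ["wrist","scene","top"]:
    d=bot.camera(c);W=(wcloud if c=="wrist" else cloud)(d).reshape(-1,3)
    q=W[np.all((W>[.50,-.12,.22])&(W<[.75,.1,.262]),1)];u=q[:,:2]@ex; v=q[:,:2]@ey
    k=(v>.10)&(v<.15)&(u>.51)&(u<.68);q,u,v=q[k],u[k],v[k]
    t=q[:,2]>.247
    print(c,"tip",t.sum(),u[t].mean().round(4),v[t].mean().round(4))
    f=(q[:,2]>.230)&(u>.535)&(u<.65)
    if f.sum()>10:
        r=cv2.minAreaRect((np.c_[u,v][f]*1000).astype(np.float32));print("prong",f.sum(),r,"fit v(.557)",np.polyval(np.polyfit(u[f],v[f],1),.557).round(4),np.degrees(np.polyfit(u[f],v[f],1)[0]).round(2))
goal([.5709,-.0133,.257],75.3)
E
python3 hk.py
```

```text
bar in tool 3692 [  1.9  -0.1 -19.2] [[-6.4, -23.1, -21.2], [7.2, 23.0, -13.3]]
rim tool 3275 ((0.6721921563148499, 0.5548515319824219), 68.51937866210938)
wrist tip 0 nan nan
scene tip 14 0.5246 0.1285
prong 226 ((592.5543212890625, 127.26361083984375), (114.69441986083984, 14.924394607543945), 0.9233477711677551) fit v(.557) 0.1279 -0.1
top tip 0 nan nan
prong 109 ((617.1484985351562, 126.03205871582031), (11.687785148620605, 65.65875244140625), 89.5914077758789) fit v(.557) 0.1267 -0.6
total shift tool mm [-130.     0.7    1.3] rotvec [ 0.      0.     -0.0006] deg 0.0  now [0.445  0.0191 0.2583] f [ 0.1  0.6 -3.4] w 0.0548 t 23.05hk.py:9: RuntimeWarning: Mean of empty slice.
  print(c,"tip",t.sum(),u[t].mean().round(4),v[t].mean().round(4))
  ret = ret.dtype.type(ret / rcount)
```

View pics/w11.png

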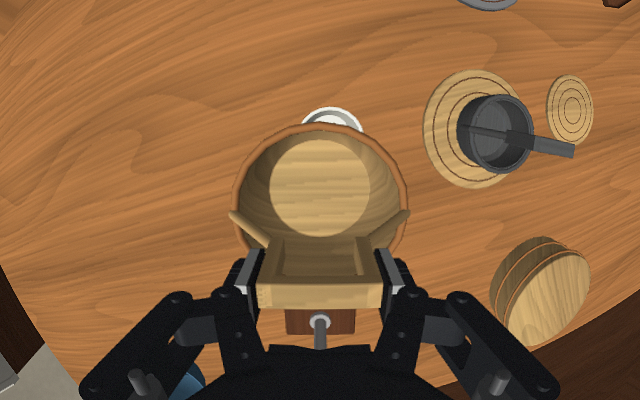

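The post and foot plate are centred beneath the bar at column 320. Advancing 80 mm, then checking.

play_rows --plan '[-8,0.5,0,0,0,0,-14,0.5,0,0,0,0,-18,0,0,0,0,0,-18,0,0,0,0,0,-14,0,0,0,0,0,-8,0,0,0,0,0,0,0,0,0,0,0]'

```text
clock: 23.92
eef_pos: [0.523, -0.0004, 0.258]
tool_rot: [0.128, 0.992, -0.0, -0.0]
ft_force: [-1.6, -0.2, -3.5]
grip_width: 0.0548
```

```bash
python3 wc.py pics/w12.png; python3 hk.py 2>/dev/null; python3 - <<'E'
from h import *
d=bot.camera("scene"); cv2.imwrite("pics/s12.png",cv2.resize(d["frame"][100:260,180:380],None,fx=3.7,fy=3.7))
E
```

```text
bar in tool 3671 [  1.3  -0.1 -19.2] [[-7.0, -22.9, -21.1], [6.6, 23.1, -13.4]]
rim tool 3265 ((0.29133936762809753, 0.5367711186408997), 68.40089416503906)
wrist tip 16 0.5115 0.1249
prong 770 ((565.5934448242188, 125.7194595336914), (36.73992919921875, 12.333346366882324), 0.12357507646083832) fit v(.557) 0.1258 -0.11
scene tip 30 0.5191 0.1173
prong 222 ((593.1168823242188, 126.84103393554688), (15.296185493469238, 113.47074127197266), 89.73257446289062) fit v(.557) 0.1278 0.1
top tip 0 nan nan
total shift tool mm [-50.5  -0.3   1.4] rotvec [-0.     -0.0003 -0.    ] deg 0.0  now [ 5.222e-01 -2.000e-04  2.584e-01] f [-0.6  0.1 -2.5] w 0.0545 t 24.12
```

View pics/w12.png

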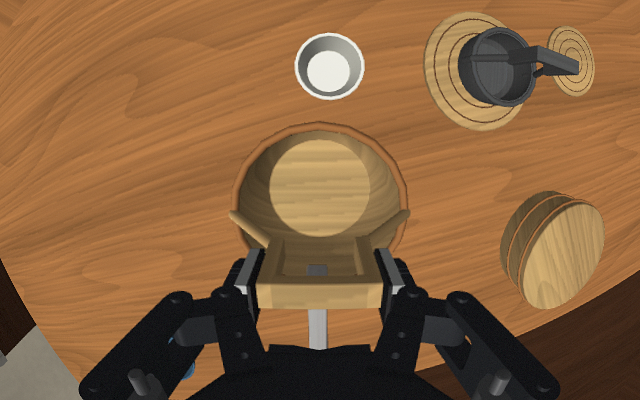

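View pics/s12.png

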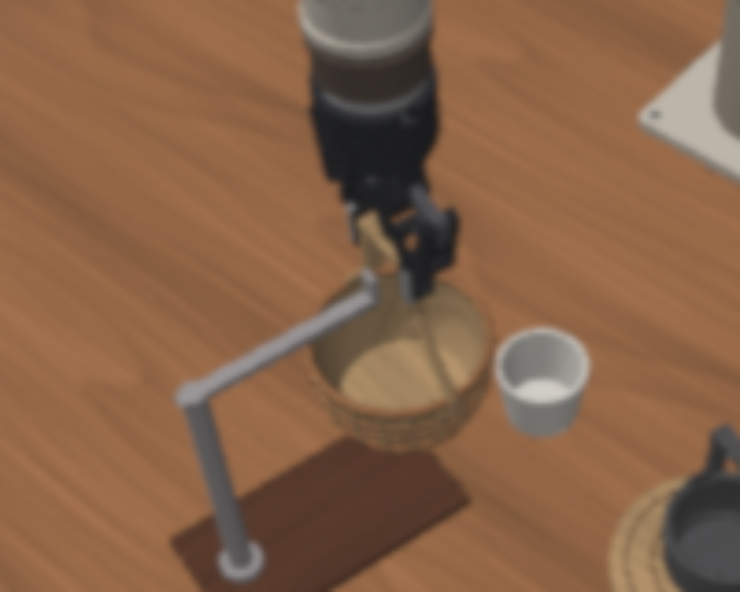

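The tip shows through the loop at (317,270), under the bar and centred, and the prong runs down column 318. Advancing another 51 mm.

play_rows --plan '[-6,0,0,0,0,0,-10,0,0,0,0,0,-12,0,0,0,0,0,-12,0,0,0,0,0,-8,0,0,0,0,0,-3,0,0,0,0,0,0,0,0,0,0,0,0,0,0,0,0,0]'

```text
clock: 25.18
eef_pos: [0.5717, -0.0132, 0.2583]
tool_rot: [0.128, 0.992, -0.0, -0.0]
ft_force: [-0.7, 0.2, -4.2]
grip_width: 0.055
```

```bash
python3 wc.py pics/w13.png; python3 hk.py 2>/dev/null
```

```text
bar in tool 3670 [  1.8  -0.1 -19.1] [[-6.5, -23.1, -21.1], [7.1, 23.1, -13.3]]
rim tool 3265 ((-0.21279990673065186, 0.6512507200241089), 68.77293395996094)
wrist tip 793 0.5385 0.1226
prong 2949 ((583.218505859375, 132.3795623779297), (99.25836181640625, 48.97134780883789), 12.892582893371582) fit v(.557) 0.1238 1.8
scene tip 14 0.5641 0.1058
prong 223 ((601.0740966796875, 117.97346496582031), (46.95680236816406, 92.87174224853516), 80.29502868652344) fit v(.557) 0.1186 8.28
top tip 0 nan nan
total shift tool mm [ 0.8 -0.4  1.5] rotvec [ 0.0001  0.0002 -0.0001] deg 0.0  now [ 0.5718 -0.0131  0.2585] f [-0.3  0.3 -3.5] w 0.055 t 25.38
```

View pics/w13.png

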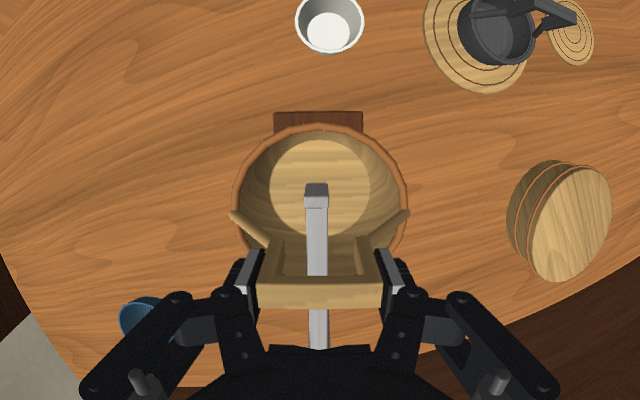

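play_rows --plan '[0,0,4,0,0,0,0,0,6,0,0,0,0,0,8,0,0,0,0,0,6,0,0,0,0,0,4,0,0,0,0,0,3,0,0,0,0,0,0,0,0,0,0,0,0,0,0,0]'

```text
clock: 26.38
eef_pos: [0.5721, -0.0132, 0.2276]
tool_rot: [0.128, 0.992, 0.0, 0.0]
ft_force: [0.0, -0.2, -3.9]
grip_width: 0.0551
```

play_rows --plan '[0,0,1,0,0,0,0,0,1,0,0,0,0,0,1,0,0,0,0,0,0,0,0,0,0,0,0,0,0,0]'

```text
clock: 27.0
eef_pos: [0.572, -0.0132, 0.2243]
tool_rot: [0.128, 0.992, -0.0, -0.0]
ft_force: [-0.1, -0.7, -3.2]
grip_width: 0.0551
```

play_rows --plan '[0,0,1,0,0,0,0,0,0,0,0,0,0,0,1,0,0,0,0,0,0,0,0,0]'

```text
clock: 27.5
eef_pos: [0.572, -0.0132, 0.2222]
tool_rot: [0.128, 0.992, -0.0, -0.0]
ft_force: [-0.5, 0.2, -2.4]
grip_width: 0.0549
```

play_rows --plan '[0,0,1,0,0,0,0,0,0,0,0,0]'

```text
clock: 27.75
eef_pos: [0.572, -0.0132, 0.2221]
tool_rot: [0.128, 0.992, 0.0, 0.0]
ft_force: [-2.2, -0.2, 1.7]
grip_width: 0.0554
```

Seated: force went from -3.4 to +1.7 N at TCP z 0.222, as expected. A quick look before letting go.

```bash
python3 wc.py pics/w14.png; python3 - <<'E'
from h import *
d=bot.camera("scene"); cv2.imwrite("pics/s14.png",cv2.resize(d["frame"][100:260,180:380],None,fx=3.7,fy=3.7))
E
```

```text
bar in tool 4605 [  2.3  -0.2 -17.9] [[-21.2, -22.8, -21.2], [21.3, 22.7, -12.1]]
rim tool 3262 ((0.18537145853042603, 0.6660423278808594), 68.60686492919922)
```

View pics/w14.png

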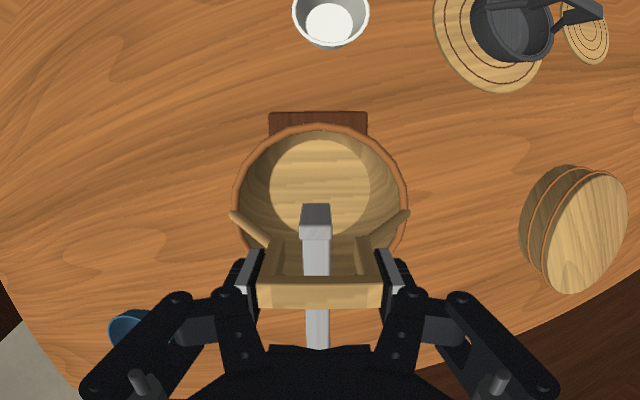

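View pics/s14.png

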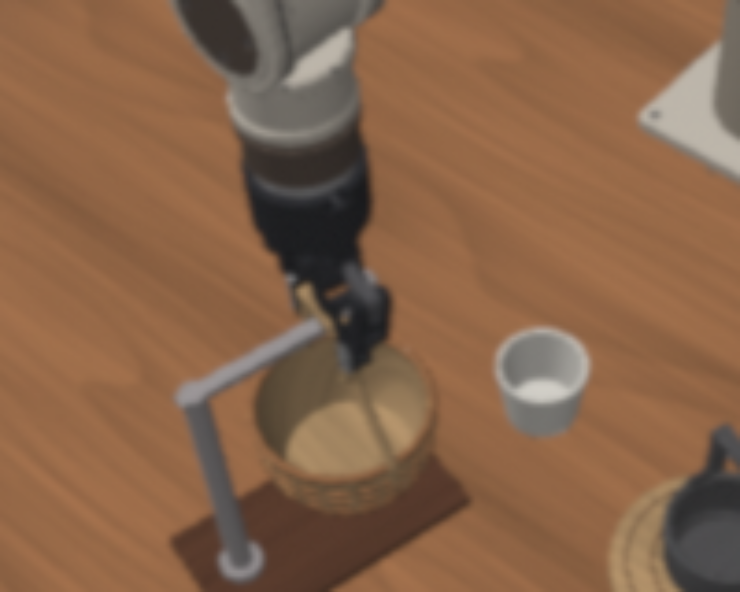

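The bar rests on the prong behind the tip and is centred. Releasing and retreating upward.

play_rows --plan '[0,0,0,0,0,0,0,0,0,0,0,0,0,0,0,0,0,0,0,0,0,0,0,0,0,0,0,0,0,0,0,0,0,0,0,0,0,0,0,0,0,0,0,0,0,0,0,0]' --hand 100

```text
clock: 28.85
eef_pos: [0.572, -0.0132, 0.2213]
tool_rot: [0.128, 0.992, 0.0, -0.0]
ft_force: [-0.4, 0.7, 0.6]
grip_width: 0.0853
```

play_rows --plan '[0,0,-5,0,0,0,0,0,-10,0,0,0,0,0,-15,0,0,0,0,0,-20,0,0,0,0,0,-25,0,0,0,0,0,-25,0,0,0,0,0,-15,0,0,0,0,0,0,0,0,0,0,0,0,0,0,0]'

```text
clock: 29.98
eef_pos: [0.5718, -0.0132, 0.3361]
tool_rot: [0.128, 0.992, -0.0, -0.0]
ft_force: [-0.2, -1.2, 0.5]
grip_width: 0.0853
```

```bash
python3 - <<'E'
from h import *
a=np.radians(-14.6); ex=np.array([np.cos(a),np.sin(a)]);ey=np.array([-np.sin(a),np.cos(a)])
for k in range(2):
    d=bot.camera("wrist"); cv2.imwrite("pics/w15.png",d["frame"]);W=wcloud(d).reshape(-1,3)
    q=W[np.all((W>[.5,-.1,.2385])&(W<[.66,.08,.247]),1)];L=np.c_[(q[:,:2]-[.5709,-.0133])@ex,(q[:,:2]-[.5709,-.0133])@ey,q[:,2]]
    L=L[(np.abs(L[:,0])<25)];print("bar rel seat",len(L),np.median(L,0).round(4),cv2.minAreaRect((L[:,:2]*1000).astype(np.float32)))
    s=cv2.minAreaRect
    p=W[np.all((W>[.48,-.1,.128])&(W<[.66,.08,.146]),1)];L=np.c_[(p[:,:2]-[.5709,-.0133])@ex,(p[:,:2]-[.5709,-.0133])@ey]
    print("rim",len(p),np.percentile(p[:,2],[5,95]),cv2.minEnclosingCircle((L*1000).astype(np.float32)))
d=bot.camera("scene"); cv2.imwrite("pics/s15.png",d["frame"]);W=cloud(d).reshape(-1,3)
p=W[np.all((W>[.35,.14,.155])&(W<[.54,.34,.18]),1)];print("pot bar",p.mean(0))
E
```

```text
bar rel seat 1423 [0.0005 0.0005 0.2422] ((-14.417330741882324, 0.5767765045166016), (56.31668472290039, 46.191131591796875), 89.98136901855469)
rim 2283 [0.13036519 0.14054462] ((1.3297498226165771, 0.47597378492355347), 68.3980484008789)
bar rel seat 1384 [0.0003 0.0005 0.2422] ((-14.490633010864258, 0.055446624755859375), (45.96967315673828, 56.118221282958984), 1.112109899520874)
rim 2285 [0.13064467 0.14051686] ((0.9940395355224609, 0.020740970969200134), 68.5445556640625)
pot bar [0.44655955 0.24308761 0.16221543]
```

View pics/w15.png

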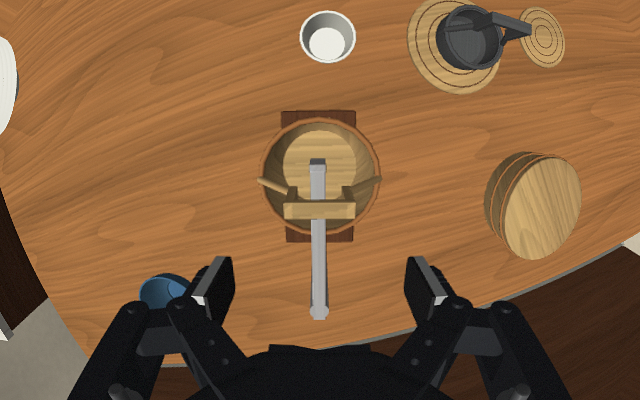

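View pics/s15.png

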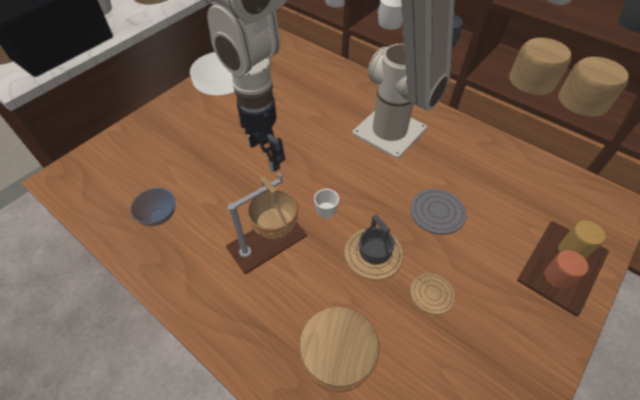

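The basket hangs level on the prong, within 1 mm of the seat, and its readings are stable. The pot stands in the middle of the trivet, and the cup, bowl and steamer are where they were. Handing in.

```bash
python3 -c "
from workcell import bot
print(bot.job_done())"
```

```text
the job is handed in; nothing more can be done
None
```

I moved the pot off the hook and stood it on the large tan trivet, hung the basket on the prong, and handed the job in at about 30 s of the 58 s allowed. `job_done` reports no verdict.

- **Pot:** after release the wrist camera put its rim centre at (0.444, 0.242), against a trivet centre of (0.4445, 0.240), so within about 3 mm. The final scene picture shows it upright there.
- **Basket:** after release the bar was within 1 mm of the hook seat along and across the prong. Its top was at 0.242 m (0.243 expected). The rim centre lay directly below the bar, so it hangs level, and two readings in a row agreed to under 0.5 mm.
- **Bystanders:** the steamer, bowl and cup look unmoved in the final picture. I checked this by eye and did not re-measure their positions.
- **Robot:** at hand-in the gripper was open with its fingertips about 7 cm above the hook tip, touching nothing.

No check failed. The only disagreement was between the cameras' calibrations, which differed by 2–4 mm.

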